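# Seat the anvil plate and run a ball stylus round its seam

### The arm

A 6-joint arm with a two-finger parallel gripper is mounted at the origin on the work surface. World frame = base frame: x ahead of the robot, y to its left, z up, the work surface at z = 0. Lengths are in mm, angles in degrees, forces in N, time in s.
With the tool pointing down it reaches from about 250 to 800 mm from the base axis. Payload 8.5 kg.
Tool frame: the origin (TCP) lies at the very end of the fingers, on their centre line; the grasp point (between the pads) lies 19 mm behind it; z points along the fingers, y is the line along which they close (so a half turn about z gives the same grasp; the last joint's range is limited). The gripper opens to 85 mm and grips with 20 to 120 N. Pads are 22 mm wide; open, the fingers measure 114 mm over their backs; the gripper's body (76 mm by 85 mm) begins 54 mm behind the grasp point. The pads swing forward as they close: fully open they stand 13 mm farther back than shut.
Start: joints at [67.781, 13.648, -0.773, 75.585, 0, 90], TCP at [198.512, 485.975, 231.276] pointing down, gripper open.
Joint ranges: [-152.45, 152.45], [-59.26, 108.67], [-65.41, 83.53], [-104.44, 129.93], [-82.83, 76.93], [-180, 180]. Speed limits (degrees/s): [127.2, 127.2, 159.86, 180, 180, 180].

### API

Orientations are given as [roll, pitch, yaw] about the fixed x, y, z axes, in that order (R = Rz(yaw) Ry(pitch) Rx(roll)).
In Python, from plant import read_state, cams, ticket gives the robot as it stands.
- The arm moves only by the tool servo_tool, never from a script. Its argument "deltas" is text: rows parted by semicolons, each of 7 numbers parted by spaces: the turn, a rotation vector about the tool's x, y, z in rad, then the shift along the tool's x, y, z in cm, then the finger opening in cm, from 0 to 8.54. In form: rx ry rz x y z grip; .... A call has 1 to 10 rows; each row shifts and turns the commanded pose from where the row before left it, along the tool's axes as they then stand; what a row does not reach is not made up. A row lasts 1/12 s, in which the tool goes at most 41.7 mm and 7.16 degrees, less where a joint would pass 70% of its speed; a pose out of reach is approached as far as the arm can. A call with a gripper value outside its range is refused whole. The fingers move at their own pace and stop on an object; "force" is the grip in N (left out, the last holds). Time passes only in rows, so rows that do not move let the fingers close. It gives the time, the measured TCP pose, the force, the opening and the grip force at its end, in the units of the state.
- read_state(): the state, without advancing time (a new reading comes with each control period).
- cams.snapshot(name): name is "scene" or "side" or "wrist"; returns a dict with "image" (480x640x3 uint8, red, green, blue), "camera_matrix" (3x3 intrinsics, pixels), "pose" (4x4, takes a point from camera to world coordinates); the wrist camera has in their place "mount" (4x4, takes a point from camera to tool coordinates, whose origin is the TCP and whose axes are the flange's). Camera axes: x right, y up, looking along -z (the intrinsics and any distortion apply to the point x, -y, -z); pixel columns grow to the right and rows downward; lengths in mm; the calibration is good to about 2 mm. The wrist camera is an equidistant fisheye: a pixel r from the principal point sees the ray r / f radians off the axis. A picture is of the moment at which its call begins: read the wrist's pose just before it. There is no depth.
- ticket.close_job(): hands the job in; it is judged then, once.
The state is a dict: "clock": time; "joints": joint angles; "joint_velocities": joint speeds; "tau": joint torques, N m; "eef_pos": TCP position; "eef_rot": TCP orientation; "ft_force": force on the tool from outside, world axes, zero at the start; "wrist_torque": the same for the moment, N m; "grip_width": finger opening in mm; "gripper_force": force on a finger pad.
Only numpy, scipy, OpenCV 4.12 (cv2) and the standard library are available. Lean on these libraries where they do the work, as an engineer would, in place of code of your own. Each camera call takes 0.05 s, during which the arm holds its last target. There are 200 camera calls.

### The job

Press the hand press's proud steel anvil plate down by its yellow pad until it is fully home, then take the orange ball stylus from its blue stand and draw its ball tip slowly (about 3, at most 5 cm a second) along the seam groove around the plate, down in the groove all the way, from the red dot under the crosshead, round the corner, to the green dot. Then hang the stylus back in the hole of its stand, collar flat on the stand, and leave it there; do not disturb the other things in the drawer.

Things in the scene. Friction and masses are not known exactly. Their poses are not given: they have to be found in the camera images.
- press: Fixed two-pillar hand press, green with grey rim. Origin: centre of the bed's underside; z up, x away from the robot at yaw 0, y left. Bed 170 (x) x 250 (y) mm, rim top at z = 50 mm. An L-shaped groove, 16 mm wide, 6 mm deep (floor at z = 44 mm), runs round the plate: far leg centred on x = +55 mm (y = +71 to -63), right leg centred on y = -55 mm (x = +63 to -71).
- crosshead (a point): Middle of the underside of the press's crosshead (x = +43.5, y = 0, z = 140 mm in the press frame). The beam covers x = +20 to +67 mm, the whole 250 mm width, and is 45 mm high (ram stub on top to z = 235 mm). Under it the stylus must lean, handle to the robot (-x), 30 to 45 degrees from vertical. Pillars 26 mm thick at y = +-108 mm; lever at the left end rising to z = 300 mm.
- anvil_plate (a joint): Downward travel (m) of the bright steel anvil plate in the press bed: 0 = 12 mm proud of the rim, 0.012 = fully home, top flush with the rim. Plate 117 x 117 mm, covering x = -70 to +47, y = -47 to +70 mm in the press frame. It slides straight down against friction (about 5 to 8 N) and stays where it is left.
- press_pad (a point): Centre of the top of the round yellow pad (36 mm across, 4 mm high) on the anvil plate, where to press. It lies at x = -40, y = +12 mm in the press frame, 54 mm above the table when the plate is home.
- seam_start (a point): Start of the trace: point on the groove floor's centre line beside the red dot, in the far leg (x = +55, y = +45, z = 44 mm in the press frame).
- seam_corner (a point): Corner of the groove's centre line, on its floor (x = +55, y = -55, z = 44 mm in the press frame).
- seam_end (a point): End of the trace: point on the groove floor's centre line beside the green dot, in the right leg (x = -20, y = -55, z = 44 mm in the press frame).
- stylus: Loose ball stylus, about 0.12 kg, 140 mm long, hanging upright in the stand by its collar. Origin: centre of the collar's underside; z up along the handle. Square orange handle 20 x 20 mm (sides along x and y) from z = +6 to +66 mm; steel collar 34 mm across, z = 0 to 6 mm; shank 10 mm thick below it to z = -36 mm, tapering to 5 mm; brass ball 8 mm across centred at z = -70 mm.
- stylus_tip (a point): Centre of the stylus's brass ball (4 mm radius), 70 mm below the stylus origin along its axis.
- stand: Fixed blue stylus stand, 90 x 90 mm, 90 mm high: top plate 8 mm thick with a through hole 22 mm across at its centre, on two side walls. Origin: centre of its underside.
- stand_hole (a point): Centre of the stand's hole at the top face, 90 mm above the table; the stylus origin belongs here when stowed.
- tray: Fixed open grey plastic tray, 90 x 90 x 40 mm, a bystander; origin at the centre of its underside.
- insert: Loose bright carbide anvil insert, cylinder 22 mm thick, 30 mm long, lying in the tray; bystander.
- micrometer: Loose chrome micrometer, C-frame about 130 mm across and 200 mm long with its thimble, 22 mm high, lying flat beyond the press; bystander.
- bushing: Loose bronze bushing, 60 mm across, 50 mm high, standing at the left; bystander.
- thimble: Loose black thimble, 42 mm across, 60 mm high, standing at the right; bystander.
- wrench: Loose steel wrench, 160 mm long, lying beyond the press; bystander.
- oiler: Loose red oil bottle, 56 mm across, 120 mm high, standing at the far left; bystander.
- parallel: Loose dark steel parallel bar, 25 x 120 x 30 mm, lying between the robot and the press; bystander.
Not all that is in view belongs to the job. Of the things like the stylus, leave any that is purple; of the rest the larger one is meant.

How it is judged (in metres and radians):
On the way, in this order (a step that is already met when the one before it is completed fails the run):
1. the anvil plate is pressed fully home (within 1.5 mm of its stop) (value of joint anvil_plate above 0.0105 m), for 0.2 s.
2. the stylus ball is down in the groove at the red dot (within 8 mm, at least 2.5 mm below the rim) (x of stylus_tip in the frame of press between 0.047 and 0.063 m and y of stylus_tip in the frame of press between 0.037 and 0.053 m and z of stylus_tip in the frame of press between 0.04 and 0.0515 m), for 0.02 s.
3. the stylus ball is down in the groove 25 mm along (within 8 mm, at least 2.5 mm below the rim) (x of stylus_tip in the frame of press between 0.047 and 0.063 m and y of stylus_tip in the frame of press between 0.012 and 0.028 m and z of stylus_tip in the frame of press between 0.04 and 0.0515 m), for 0.02 s.
4. the stylus ball is down in the groove 50 mm along (within 8 mm, at least 2.5 mm below the rim) (x of stylus_tip in the frame of press between 0.047 and 0.063 m and y of stylus_tip in the frame of press between -0.013 and 0.003 m and z of stylus_tip in the frame of press between 0.04 and 0.0515 m), for 0.02 s.
5. the stylus ball is down in the groove 75 mm along (within 8 mm, at least 2.5 mm below the rim) (x of stylus_tip in the frame of press between 0.047 and 0.063 m and y of stylus_tip in the frame of press between -0.038 and -0.022 m and z of stylus_tip in the frame of press between 0.04 and 0.0515 m), for 0.02 s.
6. the stylus ball is down in the groove at the corner (within 8 mm, at least 2.5 mm below the rim) (x of stylus_tip in the frame of press between 0.047 and 0.063 m and y of stylus_tip in the frame of press between -0.063 and -0.047 m and z of stylus_tip in the frame of press between 0.04 and 0.0515 m), for 0.02 s.
7. the stylus ball is down in the groove 25 mm past the corner (within 8 mm, at least 2.5 mm below the rim) (x of stylus_tip in the frame of press between 0.022 and 0.038 m and y of stylus_tip in the frame of press between -0.063 and -0.047 m and z of stylus_tip in the frame of press between 0.04 and 0.0515 m), for 0.02 s.
8. the stylus ball is down in the groove 50 mm past the corner (within 8 mm, at least 2.5 mm below the rim) (x of stylus_tip in the frame of press between -0.003 and 0.013 m and y of stylus_tip in the frame of press between -0.063 and -0.047 m and z of stylus_tip in the frame of press between 0.04 and 0.0515 m), for 0.02 s.
9. the stylus ball is down in the groove at the green dot (within 8 mm, at least 2.5 mm below the rim) (x of stylus_tip in the frame of press between -0.028 and -0.012 m and y of stylus_tip in the frame of press between -0.063 and -0.047 m and z of stylus_tip in the frame of press between 0.04 and 0.0515 m), for 0.02 s.
At the end, for the whole second after the job is handed in: The anvil plate is fully home (within 1.5 mm of its stop) and the stylus hangs at rest and upright (within 0.1 rad) in the stand's hole, its collar flat on the stand (origin within 9 mm sideways and 3 mm in height of the hole's top centre), released (value of joint anvil_plate above 0.0105 m and horizontal distance between stylus and stand_hole below 0.009 m and angle between stylus's own z axis and vertical below 0.1 rad and z of stylus in the frame of stand_hole between -0.003 and 0.003 m and linear speed of stylus below 0.02 m/s); the robot touches nothing.
It fails at once if the stylus moves faster than 12 cm/s while its ball is down in the groove (x of stylus_tip in the frame of press between -0.0715 and 0.063 m and y of stylus_tip in the frame of press between -0.063 and 0.0715 m and z of stylus_tip in the frame of press below 0.0515 m and linear speed of stylus above 0.12 m/s).
It fails at once if a bystander (anvil insert, micrometer, bushing, thimble, wrench, oil bottle, parallel bar) is moved more than 20 mm (distance of any of insert, micrometer, bushing, thimble, wrench, oiler, parallel from where it was at the start of the episode above 0.02 m).
It also fails if it takes over 64 s, if anything falls off the work surface, if the arm or the gripper's body presses on something with over 40 N, if the wrist force passes 120 N, or if a joint passes its speed limit or range.

## Working session

There is one attempt and no reset: what is moved stays moved. The work goes in short steps, Python scripts to look and compute and a tool call to move; the robot and the scene stay as the last step left them, time stands still between calls to the robot, and variables do not carry over. Pictures are saved under pics/ and viewed, at most 12 in all, crops included, and the job is handed in when it is done.

Besides the shell and the picture viewer there is one more tool, called after "Call:" as name(argument=value, ...) on one line, values as JSON. servo_tool: Moves the arm, as the interface text tells. Its arguments: {"type":"object","properties":{"deltas":{"type":"string"},"force":{"type":"number"}},"required":["deltas"]}

```bash
ls; mkdir -p pics
python3 - <<'E'
from plant import read_state, cams
import cv2,json
print(read_state())
for n in ("scene","side"):
    s=cams.snapshot(n); cv2.imwrite(f"pics/{n}0.png",s["image"][:,:,::-1]); print(n,s["camera_matrix"],s["pose"],[k for k in s])
s=cams.snapshot("wrist");cv2.imwrite("pics/wrist0.png",s["image"][:,:,::-1]);print(s["camera_matrix"],s["mount"],s.keys())
E
```

```text
pics
{'clock': 0.0, 'joints': array([ 6.77811752e+01,  1.36794022e+01, -8.17605206e-01,  7.55838749e+01,
       -6.91274760e-04,  8.99983511e+01]), 'joint_velocities': array([ 0.0275681 , -0.0182834 ,  0.03817778,  0.00942648,  0.10185324,
        0.00944789]), 'tau': array([-1.06958923e-03, -5.38773644e+01,  3.46437263e+01,  1.85069995e-02,
       -3.36195387e-05,  2.87774412e-05]), 'eef_pos': array([198.37086984, 485.62702883, 230.68735599]), 'eef_rot': array([-1.79919118e+02,  6.88946453e-04,  1.57782825e+02]), 'ft_force': array([0.5962362 , 0.20469428, 0.55880999]), 'wrist_torque': array([-0.00631111,  0.0160611 , -0.00089254]), 'gripper_force': 0.0, 'grip_width': 85.21563725637326}
scene [[565.91891029   0.         321.32667039]
 [  0.         565.91891029 237.33603485]
 [  0.           0.           1.        ]] [[-3.61781484e-01 -7.23884085e-01  5.87457224e-01  1.22991210e+03]
 [ 9.32148137e-01 -2.70993582e-01  2.40129817e-01  2.64034737e+02]
 [-1.46290156e-02  6.34471678e-01  7.72807661e-01  9.40177199e+02]
 [ 0.00000000e+00  0.00000000e+00  0.00000000e+00  1.00000000e+00]] ['
[... 211 characters left out ...]
-01  2.72198704e+02]
 [-3.89845528e-01  6.76546702e-01 -6.24743967e-01 -6.68380654e+02]
 [ 1.27429979e-02  6.82318740e-01  7.30943741e-01  9.41643233e+02]
 [ 0.00000000e+00  0.00000000e+00  0.00000000e+00  1.00000000e+00]] ['image', 'camera_matrix', 'pose']
[[371.64829954   0.         322.02666948]
 [  0.         371.64829954 237.46618813]
 [  0.           0.           1.        ]] [[ 9.18067358e-06  9.56324398e-01  2.92307450e-01  7.55225117e+01]
 [ 9.99999962e-01 -8.92713619e-05  2.60656060e-04 -2.43288403e-01]
 [ 2.75366434e-04  2.92307436e-01 -9.56324363e-01 -1.42048060e+02]
 [ 0.00000000e+00  0.00000000e+00  0.00000000e+00  1.00000000e+00]] dict_keys(['image', 'camera_matrix', 'mount'])
```

View pics/scene0.png

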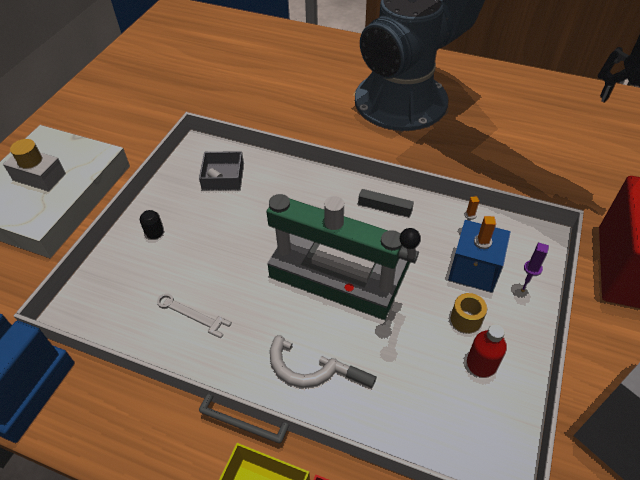

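View pics/side0.png

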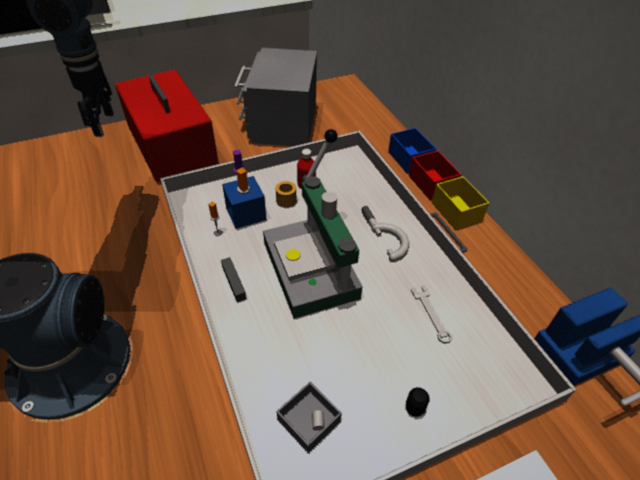

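The scene view shows three stylus-like things: purple at (537,258), a small orange one at (473,207), and a large orange one at (487,230) in the blue stand. The side view shows them at (238,160), (213,211) and (242,180). The large orange one in the blue stand fits: it isn't purple, and it is the larger of the other two. I'll confirm with enlarged crops.

Run:
```python
import cv2
a=cv2.imread("pics/side0.png")[140:330,195:375]; cv2.imwrite("pics/sidec.png",cv2.resize(a,None,fx=3.15,fy=3.15,interpolation=cv2.INTER_CUBIC))
a=cv2.imread("pics/scene0.png")[180:320,255:555]; cv2.imwrite("pics/scenec.png",cv2.resize(a,None,fx=2.6666,fy=2.6666,interpolation=cv2.INTER_CUBIC))
```

```text
(no output)
```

View pics/sidec.png

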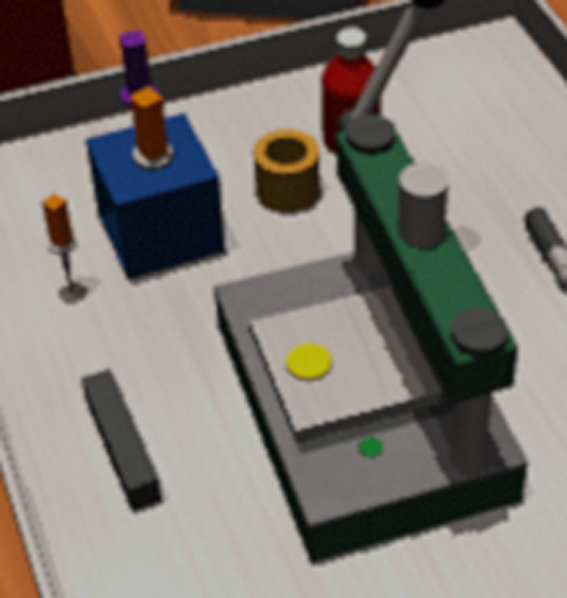

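View pics/scenec.png

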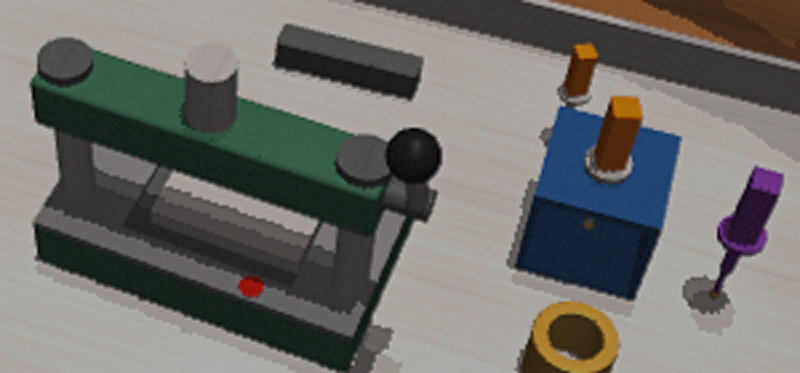

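The stylus in the stand is confirmed as the larger orange one. The press near-left rim corner is at sidec (216,290) and the pad at (309,360). The stand hole and stylus collar are at (153,155). Next I'll fit the poses.

```bash
cat > h.py <<'E'
import numpy as np, cv2
from scipy.optimize import least_squares
from scipy.spatial.transform import Rotation as R
K={'scene':np.array([[565.91891,0,321.32667],[0,565.91891,237.336],[0,0,1]]),'side':np.array([[481.60779,0,314.04997],[0,481.60779,239.12749],[0,0,1]])}
P={'scene':np.array([[-.361781484,-.723884085,.587457224,1229.91210],[.932148137,-.270993582,.240129817,264.034737],[-.0146290156,.634471678,.772807661,940.177199]]),
'side':np.array([[.920792094,.276994038,-.274620143,272.198704],[-.389845528,.676546702,-.624743967,-668.380654],[.0127429979,.682318740,.730943741,941.643233]])}
def proj(c,X):
    p=(np.atleast_2d(X)-P[c][:,3])@P[c][:,:3]; p=p*[1,-1,-1]; q=p@K[c].T; return q[:,:2]/q[:,2:]
def tf(q,X):
    c,s=np.cos(q[2]),np.sin(q[2]); X=np.atleast_2d(np.array(X,float)); return np.c_[q[0]+c*X[:,0]-s*X[:,1],q[1]+s*X[:,0]+c*X[:,1],X[:,2]]
un={'side':lambda u:(np.array(u)+.5)/3.15-.5+[195,140],'scene':lambda u:(np.array(u)+.5)/2.6666-.5+[255,180]}
def fit(pts,q0):
    f=lambda q:np.concatenate([(proj(c,tf(q,X))-un[c](u)).ravel() for c,X,u in pts])
    r=least_squares(f,q0,loss='soft_l1'); print(np.round([*r.x[:2],np.degrees(r.x[2])],2)); print(np.round(r.fun.reshape(-1,2),1).tolist()); return r.x
E
python3 - <<'E'
from h import *
S,C='side','scene'
press=[(S,(-85,125,50),(216,290)),(S,(-85,-125,50),(310,527)),(S,(85,-125,50),(525,465)),(S,(-40,12,66),(309,360)),(S,(43.5,0,235),(423,182)),(S,(-85,-125,0),(313,562)),(S,(-70,70,62),(250,325)),(S,(-70,-47,62),(300,435)),
(C,(85,-125,50),(37,222)),(C,(85,-125,0),(40,262)),(C,(85,125,50),(350,335)),(C,(85,125,0),(350,370)),(C,(43.5,0,235),(211,62)),(C,(70,45,50),(251,287))]
fit(press,[600,0,0])
stand=[(S,(0,0,156),(148,96)),(C,(0,0,156),(625,104)),(S,(0,0,96),(153,154)),(C,(0,0,96),(609,161)),
(S,(-45,45,90),(88,142)),(S,(45,45,90),(185,117)),(S,(45,-45,90),(217,178)),(S,(-45,-45,90),(124,212)),
(C,(-45,-45,90),(562,108)),(C,(-45,45,90),(681,138)),(C,(45,45,90),(657,226)),(C,(45,-45,90),(538,195))]
q=fit(stand,[500,200,0]); fit(stand[:4],q)
small=[(S,(0,0,100),(57,200))]
# rays for other things: parallel, purple, small
for c,u,z in [(S,(72,290),0),(S,(120,440),30),(S,(57,200),110),(C,(585,50),110),(C,(714,294),0),(S,(287,150),50),(C,(413,155),300),(S,(428,0),300)]:
    f=lambda p:(proj(c,[p[0],p[1],z])-un[c](u)).ravel()
    print(c,u,z,np.round(least_squares(f,[500,100]).x))
E
```

```text
[573.08  39.66  -2.68]
[[-1.2, -0.1], [0.0, 0.6], [1.3, -0.2], [-0.2, 0.4], [0.1, 0.1], [-0.5, 2.0], [-0.3, -1.0], [-1.4, -1.1], [-1.8, 0.3], [-0.7, -0.0], [1.1, 0.8], [-0.9, 1.7], [-0.0, 0.2], [1.1, -1.6]]
[486.14 293.91   0.5 ]
[[-1.0, 1.0], [0.8, 0.7], [-0.4, 0.3], [-0.0, 0.0], [-0.6, -0.1], [0.4, -0.4], [1.2, 0.5], [-2.3, -1.2], [-1.5, -0.7], [-0.2, -0.1], [1.2, 1.8], [-2.3, 0.3]]
[486.83 293.41   0.5 ]
[[-0.7, 1.1], [0.4, 0.9], [-0.1, 0.4], [-0.3, 0.2]]
side (72, 290) 0 [395. 261.]
side (120, 440) 30 [383.  63.]
side (57, 200) 110 [396. 254.]
scene (585, 50) 110 [398. 256.]
scene (714, 294) 0 [501. 395.]
side (287, 150) 50 [611. 308.]
scene (413, 155) 300 [699. 186.]
side (428, 0) 300 [668. 149.]
```

Call:
servo_tool(deltas="0 0 -0.097 0 0 0 0; 0 0 -0.097 0 0 0 0; 0 0 -0.097 0 0 0 0; 0 0 -0.097 0 0 0 0; 0 0 0 -2.1 -2.7 0 0; 0 0 0 -2.1 -2.7 0 0; 0 0 0 -2.1 -2.7 0 0; 0 0 0 -2.1 -2.7 0 0; 0 0 0 -2.1 -2.7 0 0; 0 0 0 -2.1 -2.7 0 0", force=60)

```text
clock: 0.98
eef_pos: [325.1, 322.5, 231.2]
eef_rot: [-180.0, -0.0, -180.0]
ft_force: [0.5, -0.1, 0.3]
grip_width: -0.0
gripper_force: 0.0
```

Call:
servo_tool(deltas="0 0 0 -2.1 -2.7 0 0; 0 0 0 -2.1 -2.7 0 0; 0 0 0 -2.1 -2.7 0 0; 0 0 0 -2.1 -2.7 0 0; 0 0 0 -2.1 -2.7 0 0; 0 0 0 -2.1 -2.7 0 0; 0 0 0 -2.1 -2.7 0 0; 0 0 0 -2.1 -2.7 0 0; 0 0 0 -2.1 -2.7 0 0; 0 0 0 -2.1 -2.7 0 0")

```text
clock: 1.82
eef_pos: [535.3, 52.4, 231.1]
eef_rot: [-180.0, -0.0, 180.0]
ft_force: [0.9, 1.2, -0.1]
grip_width: 0.2
gripper_force: 0.0
```

Call:
servo_tool(deltas="0 0 0 0 0 2 0; 0 0 0 0 0 2 0; 0 0 0 0 0 2 0; 0 0 0 0 0 2 0; 0 0 0 0 0 2 0; 0 0 0 0 0 0 0; 0 0 0 0 0 0 0")

```text
clock: 2.4
eef_pos: [533.8, 53.9, 130.7]
eef_rot: [-180.0, -0.1, -180.0]
ft_force: [1.3, 0.2, 0.7]
grip_width: 0.0
gripper_force: 0.0
```

```bash
cat >> h.py <<'E'
def rpy(e): return R.from_euler('xyz',e,degrees=True)
def wproj(st,s,X):
    M=s["mount"]; Rt=rpy(st["eef_rot"]).as_matrix(); p=(np.atleast_2d(X)-st["eef_pos"])@Rt; p=(p-M[:3,3])@M[:3,:3]; p=p*[1,-1,-1]
    th=np.arctan2(np.hypot(p[:,0],p[:,1]),p[:,2]); ph=np.arctan2(p[:,1],p[:,0]); k=s["camera_matrix"]
    return np.c_[k[0,2]+k[0,0]*th*np.cos(ph),k[1,2]+k[1,1]*th*np.sin(ph)]
def wsnap(n):
    import pickle
    from plant import read_state,cams
    st=read_state(); s=cams.snapshot("wrist"); cv2.imwrite(f"pics/{n}.png",s["image"][:,:,::-1]); pickle.dump((st,s),open(f"{n}.pkl","wb")); return st,s
E
python3 - <<'E'
from h import *
st,s=wsnap("w1"); print(st["eef_pos"],st["eef_rot"],st["joints"],st["clock"])
q=[573.08,39.66,np.radians(-2.68)]
print(wproj(st,s,tf(q,[(-85,125,50),(-85,-125,50),(-40,12,66),(-70,70,62),(-70,-47,62)])).round())
a=cv2.imread("pics/w1.png"); cv2.imwrite("pics/w1b.png",cv2.resize(a,(800,600),interpolation=cv2.INTER_CUBIC))
E
```

```text
[533.79585287  53.93488765 130.69443708] [-1.79978652e+02 -1.44250340e-01 -1.79990034e+02] [ 5.77346328e+00  1.78963566e+01 -1.00370862e+01  6.22122221e+01
 -6.75393536e-03  5.76347890e+00] 2.4
[[497. 191.]
 [119. 175.]
 [321. 258.]
 [421. 212.]
 [224. 203.]]
```

View pics/w1b.png

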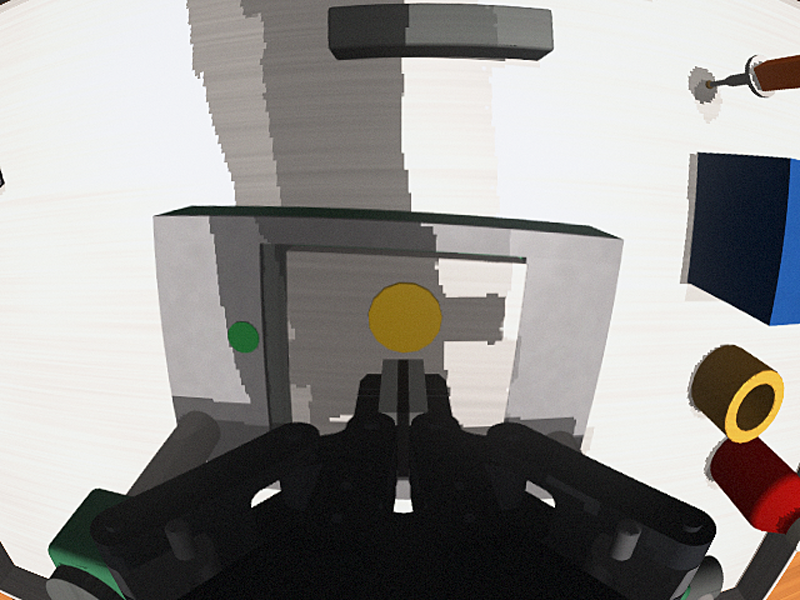

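The wrist view shows the pad at (405,317), the rim's near corners at (154,215) and (622,239), and the green dot at (244,336), all in the 800 px picture. These agree with the prediction to a few pixels. I'll refine with all views.

```bash
cat > fit2.py <<'E'
from h import *
import pickle
st,s=pickle.load(open("w1.pkl","rb"))
S,C='side','scene'
press=[(S,(-85,125,50),(216,290)),(S,(-85,-125,50),(310,527)),(S,(85,-125,50),(525,465)),(S,(-40,12,66),(309,360)),(S,(43.5,0,235),(423,182)),(S,(-70,70,62),(250,325)),(S,(-70,-47,62),(300,435)),
(C,(85,-125,50),(37,222)),(C,(85,125,50),(350,335)),(C,(43.5,0,235),(211,62))]
W=[((-85,125,50),(622,239)),((-85,-125,50),(154,215)),((-40,12,66),(405,317)),((-70,70,62),(526,261)),((-70,-47,62),(287,251))]
def res(q,a,b):
    r1=np.concatenate([(proj(c,tf(q,X))-un[c](u)).ravel() for c,X,u in press])
    r2=np.concatenate([(wproj(st,s,tf(q,X))-(np.array(u)+.5)/1.25+.5).ravel() for X,u in W])
    return np.r_[a*r1,b*r2]
for a,b in((1,0),(0,1),(1,.6)):
    r=least_squares(res,[573,40,-.05],args=(a,b),loss='soft_l1'); print(a,b,r.x[:2].round(1),np.degrees(r.x[2]).round(2)); 
print(res(r.x,1,1)[20:].round(1), tf(r.x,[(-40,12,54),(55,45,48),(55,-55,48),(-20,-55,48)]).round(1))
E
python3 fit2.py
```

```text
1 0 [573.   39.3] -2.85
0 1 [571.8  41. ] -2.93
1 0.6 [572.2  40.3] -3.05
[ 1.  -0.6 -2.6  0.1 -1.2  2.7  1.9  2.3 -3.9 -0.1] [[532.9  54.4  54. ]
 [629.5  82.3  48. ]
 [624.2 -17.6  48. ]
 [549.3 -13.6  48. ]]
```

Call:
servo_tool(deltas="0 0 0 0 0 1.2 0; 0 0 0 0 0 1.2 0; 0 0 0 0 0 1.2 0; 0 0 0 0 0 1.2 0; 0 0 0 0 0 0.8 0; 0 0 0 0 0 0.4 0; 0 0 0 0 0 0.3 0; 0 0 0 0 0 0.3 0; 0 0 0 0 0 0.3 0; 0 0 0 0 0 0 0")

```text
clock: 3.28
eef_pos: [535.0, 54.1, 62.5]
eef_rot: [180.0, 0.0, -180.0]
ft_force: [-0.4, -0.0, -0.4]
grip_width: -0.1
gripper_force: 0.0
```

Call:
servo_tool(deltas="0 0 0 0 0 0.3 0; 0 0 0 0 0 0.3 0; 0 0 0 0 0 0.2 0; 0 0 0 0 0 0.1 0; 0 0 0 0 0 0 0")

```text
clock: 3.7
eef_pos: [535.0, 54.1, 54.0]
eef_rot: [180.0, 0.1, -180.0]
ft_force: [-2.6, -0.0, 7.5]
grip_width: 0.1
gripper_force: 3.7
```

Call:
servo_tool(deltas="0 0 0 0 0 0.1 0; 0 0 0 0 0 0.1 0; 0 0 0 0 0 0.1 0; 0 0 0 0 0 0 0; 0 0 0 0 0 0 0")

```text
clock: 4.12
eef_pos: [535.1, 54.1, 53.8]
eef_rot: [180.0, 0.2, -180.0]
ft_force: [-11.5, -0.6, 38.4]
grip_width: 0.0
gripper_force: 19.4
```

Force rose to 38 N at 53.8 mm, so the plate is home. Now I'll lift and go over to the stylus.

Call:
servo_tool(deltas="0 0 0 0 0 -1 0; 0 0 0 0 0 -2 0; 0 0 0 0 0 -3 0; 0 0 0 0 0 -3 0; 0 0 0 0 0 -3 0; 0 0 0 0 0 -3 0; 0 0 0 0.7 3 0 7; 0 0 0 0.7 3 0 7; 0 0 0 0.7 3 0 7; 0 0 0 0.7 3 0 7")

```text
clock: 4.95
eef_pos: [506.2, 175.0, 200.6]
eef_rot: [180.0, 0.0, 180.0]
ft_force: [0.7, 0.4, -0.5]
grip_width: 47.9
gripper_force: 0.0
```

Call:
servo_tool(deltas="0 0 0 0.7 3 0 7; 0 0 0 0.7 3 0 7; 0 0 0 0.7 3 0 7; 0 0 0 0 3 0 7; 0 0 0 0 0 0 7; 0 0 0 0 0 0 7; 0 0 0 0 0 0 7")

```text
clock: 5.53
eef_pos: [485.3, 293.7, 200.0]
eef_rot: [-180.0, -0.0, -180.0]
ft_force: [0.4, -0.7, 0.4]
grip_width: 70.1
gripper_force: 0.0
```

Run:
```python
from h import *
st,s=wsnap("w2"); print(st["eef_pos"],st["eef_rot"],st["joints"],st["clock"],st["grip_width"])
print(wproj(st,s,[(486.5,293.6,156),(486.5,293.6,96)]).round())
a=cv2.imread("pics/w2.png"); cv2.imwrite("pics/w2b.png",cv2.resize(a,(800,600),interpolation=cv2.INTER_CUBIC))
```

```text
[485.29849893 293.73825621 200.04754352] [-1.79954976e+02 -3.15222000e-02 -1.79956317e+02] [ 3.11974219e+01  1.84923643e+01  1.43787178e+00  7.29957763e+01
 -2.22234226e-02  3.11537367e+01] 5.5333 70.14128035231151
[[322. 273.]
 [322. 240.]]
```

View pics/w2b.png

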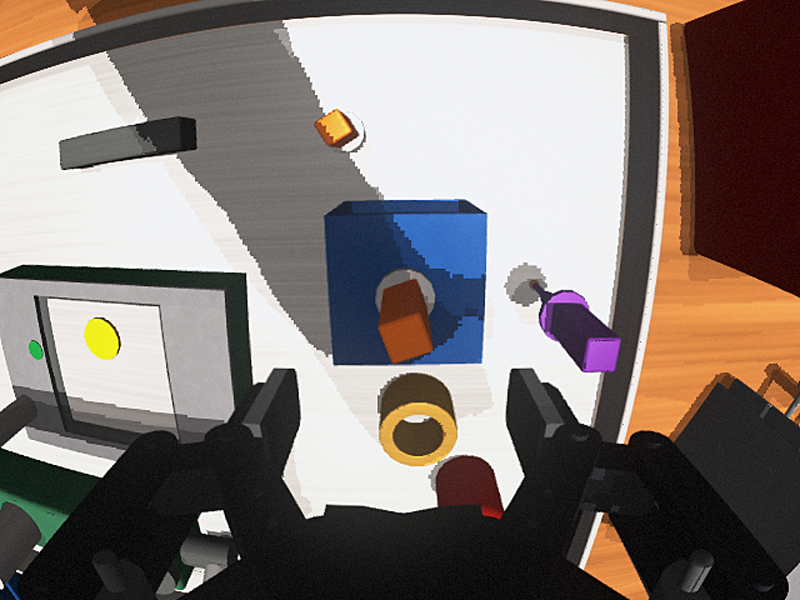

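The wrist view shows the handle top at (404,337), turned about +15.5° in yaw, with the collar at (405,296). That is within 2 mm of the fit. The small orange stylus at (337,127) and the purple one at (600,354) are left alone.

Call:
servo_tool(deltas="0 0 -0.09 0 0 0 5; 0 0 -0.09 0 0 0 5; 0 0 -0.09 0 0 0 5; 0 0 0 0 0.05 1.5 5; 0 0 0 0 0 1.5 5; 0 0 0 0 0 1.5 5; 0 0 0 0 0 1.5 5; 0 0 0 0 0 1.5 5; 0 0 0 0 0 1.2 5; 0 0 0 0 0 0.5 5", force=60)

```text
clock: 6.42
eef_pos: [484.9, 292.7, 106.8]
eef_rot: [-180.0, -0.1, -164.6]
ft_force: [-0.5, 0.2, 0.6]
grip_width: 50.0
gripper_force: 0.0
```

Call:
servo_tool(deltas="0 0 0 0 0 0 2; 0 0 0 0 0 0 2; 0 0 0 0 0 0 1.5; 0 0 0 0 0 0 1.5; 0 0 0 0 0 0 1.5; 0 0 0 0 0 0 1.5; 0 0 0 0 0 0 1.5")

```text
clock: 7.0
eef_pos: [485.9, 294.5, 109.2]
eef_rot: [-180.0, 0.1, -164.5]
ft_force: [-0.1, -3.1, 5.7]
grip_width: 19.2
gripper_force: 59.0
```

Call:
servo_tool(deltas="0 0 0 0 0 -0.5 1.5; 0 0 0 0 0 -1.5 1.5; 0 0 0 0 0 -2 1.5; 0 0 0 0 0 -2 1.5; 0 0 0 0 0 -2 1.5; 0 0 0 0 0 -2 1.5; 0 0 0.108 0 0 0 1.5; 0 0 0.107 0 0 0 1.5; 0 0 0.107 0 0 0 1.5; 0 0 0 0 0 0 1.5", force=80)

```text
clock: 7.83
eef_pos: [485.2, 294.6, 208.5]
eef_rot: [180.0, -0.0, 176.8]
ft_force: [0.7, -0.0, -1.3]
grip_width: 19.2
gripper_force: 78.0
```

Call:
servo_tool(deltas="0 0 0 -0.3 -2 0 1.5; 0 0 0 -0.3 -2 0 1.5; 0 0 0 -0.3 -2 0 1.5; 0 0 0 -0.3 -2 0 1.5; 0 0 0 -0.3 -2 0 1.5; 0 0 0 -0.3 -2 0 1.5; 0 0 0 -0.3 -2 0 1.5; 0 0 0 -0.2 -2 0 1.5; 0 0 0 -0.2 -2 0 1.5; 0 0 0 -0.2 -2 0 1.5")

```text
clock: 8.67
eef_pos: [501.8, 92.5, 208.3]
eef_rot: [180.0, -0.0, 177.3]
ft_force: [0.2, -0.4, -1.1]
grip_width: 18.9
gripper_force: 78.2
```

Call:
servo_tool(deltas="0 -0.1 0 0 0 0 1.5; 0 -0.1 0 0 0 0 1.5; 0 -0.1 0 0 0 0 1.5; 0 -0.1 0 0 0 0 1.5; 0 -0.1 0 0 0 0 1.5; 0 -0.1 0 0 0 0 1.5; 0 -0.098 0 0 0 0 1.5; 0 0 0 0 0 0 1.5; 0 0 0 0 0 0 1.5")

```text
clock: 9.42
eef_pos: [499.9, 93.4, 207.0]
eef_rot: [-179.8, 39.7, 177.3]
ft_force: [1.1, 0.4, -0.7]
grip_width: 19.3
gripper_force: 78.5
```

Run:
```python
from h import *
from plant import read_state,cams
st=read_state(); print(st["eef_pos"],st["eef_rot"],st["joints"].round(1),st["clock"],st["grip_width"])
t=st["eef_pos"]+rpy(st["eef_rot"]).apply([0,0,88]); print("tip",t)
tiles=[]
for n in("side","scene"):
    im=cams.snapshot(n)["image"][:,:,::-1]; cv2.imwrite(f"pics/{n}1.png",im)
    p=proj(n,t)[0]; x,y=np.round(p).astype(int); print(n,p,(x-50,y-75)); tiles.append(cv2.resize(im[y-75:y+75,x-50:x+50],None,fx=4,fy=4,interpolation=cv2.INTER_CUBIC))
cv2.imwrite("pics/tip1.png",np.hstack(tiles))
```

```text
[499.89406507  93.38613014 206.95289633] [-179.82711376   39.7214481   177.32930167] [ 18.8 -10.4 -45.2  17.6 -13.7  16.8] 9.4167 19.287808608612057
tip [556.05726357  90.50050406 139.26709061]
side [295.14337934 220.27461657] (np.int64(245), np.int64(145))
scene [371.54255596 223.05269328] (np.int64(322), np.int64(148))
```

View pics/tip1.png

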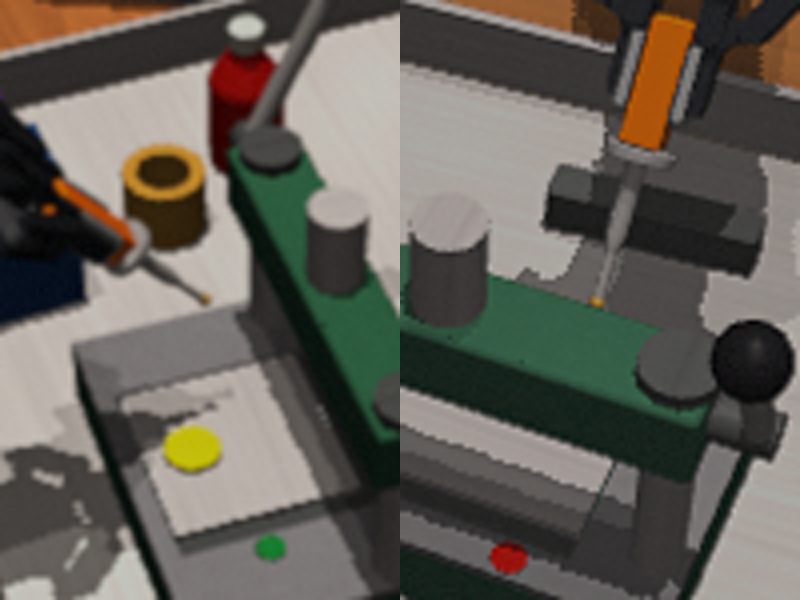

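The ball sits at tip1 (206,299) in the side view and (598,301) in the scene view, within about 1 px of the kinematic prediction. I'll triangulate it and plan the approach.

```bash
cat >> h.py <<'E'
Q=np.array([572.2,40.4,np.radians(-2.95)])
def plan(tip_press,L=88.):
    "tool-frame shift (cm) from present pose to tip target, at present orientation; average readings"
    from plant import read_state
    st=read_state(); r=rpy(st["eef_rot"]); T=tf(Q,tip_press)[0]; t=st["eef_pos"]+r.apply([0,0,L])
    c,s=np.cos(Q[2]),np.sin(Q[2]); d=t-[Q[0],Q[1],0]; print("tip in press",np.round([c*d[0]+s*d[1],-s*d[0]+c*d[1],d[2]],1))
    print("shift tool cm",np.round(r.inv().apply(T-t)/10,2))
E
python3 - <<'E'
from h import *
f=lambda X:np.r_[(proj('side',X)-[296.1,219.4]).ravel(),(proj('scene',X)-[371.1,222.9]).ravel()]
r=least_squares(f,[556,90,139.]);print(r.x.round(1),r.fun.round(1))
plan([55.5,45,60])
from plant import read_state
r=rpy(read_state()["eef_rot"]).as_matrix().T; c,s=np.cos(Q[2]),np.sin(Q[2])
print("press x,y,z in tool",(r@np.array([[c,s,0],[-s,c,0],[0,0,1]]).T).T.round(3))
E
```

```text
[558.2  90.1 141.8] [-0.1 -0.  -0.   0. ]
tip in press [-14.7  50.1 142.7]
shift tool cm [-0.07 -0.52 10.84]
press x,y,z in tool [[-0.766 -0.001  0.642]
 [-0.001  1.     0.001]
 [-0.642 -0.    -0.766]]
```

Call:
servo_tool(deltas="0 0 0 -0.1 -0.25 0.8 1.5; 0 0 0 -0.08 -0.25 1.2 1.5; 0 0 0 0 0 1.3 1.5; 0 0 0 0 0 1.3 1.5; 0 0 0 0 0 1.3 1.5; 0 0 0 0 0 1.3 1.5; 0 0 0 0 0 1.3 1.5; 0 0 0 0 0 1.3 1.5; 0 0 0 0 0 0.8 1.5; 0 0 0 0 0 0.3 1.5")

```text
clock: 10.35
eef_pos: [574.9, 84.4, 124.8]
eef_rot: [-180.0, 39.9, 177.0]
ft_force: [-0.7, 0.8, -0.4]
grip_width: 18.8
gripper_force: 78.5
```

Call:
servo_tool(deltas="0 0 0 0 0 0 1.5; 0 0 0 0 0 0 1.5")

```text
clock: 10.52
eef_pos: [573.5, 84.6, 126.0]
eef_rot: [-180.0, 40.0, 177.0]
ft_force: [-0.2, 0.4, -1.9]
grip_width: 19.2
gripper_force: 78.5
```

Run:
```python
from h import *
from plant import read_state
plan([57,45,48]); st=read_state(); print(st["eef_pos"],st["eef_rot"],st["ft_force"],st["joints"].round(1))
from plant import cams
t=st["eef_pos"]+rpy(st["eef_rot"]).apply([0,0,88]); tiles=[]
for n in("side","scene"):
    im=cams.snapshot(n)["image"][:,:,::-1]
    p=proj(n,t)[0]; x,y=np.round(p).astype(int); print(n,p,(x-50,y-75)); tiles.append(cv2.resize(im[y-75:y+75,x-50:x+50],None,fx=4,fy=4,interpolation=cv2.INTER_CUBIC))
cv2.imwrite("pics/tip2.png",np.hstack(tiles))
plan([57,45,48])
```

```text
tip in press [55.6 44.1 58.5]
shift tool cm [0.56 0.09 0.9 ]
[573.52546315  84.56429407 125.95622418] [-179.9833596    39.95916764  177.02967246] [-0.19664167  0.37396637 -1.91253398] [ 14.1   3.8 -48.2  -0.7 -10.9  13.3]
side [324.2970294 237.5699944] (np.int64(274), np.int64(163))
scene [352.78418771 277.07429733] (np.int64(303), np.int64(202))
tip in press [55.4 44.3 59.1]
shift tool cm [0.59 0.07 0.96]
```

View pics/tip2.png

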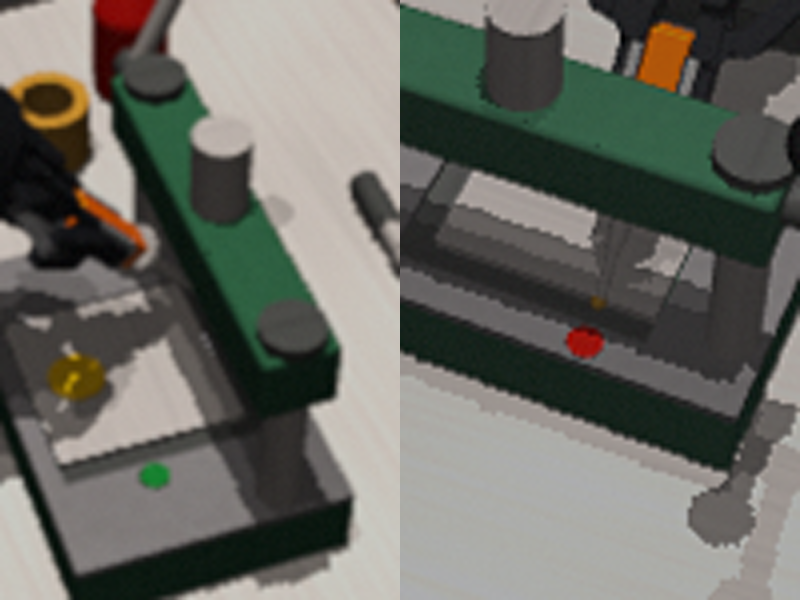

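The scene tile shows the ball at (598,302), just off the red dot at (585,342), under the beam and above the groove. The side view is blocked by the beam. A quick consistency check before lowering.

Run:
```python
from h import *
o=np.array([352.1,277.1])
for q in ([573,39.3,np.radians(-2.85)],Q):
    for z in(58,59.5):
        r=least_squares(lambda p:(proj('scene',tf(q,[p[0],p[1],z]))-o).ravel(),[55,45]).x; print(z,r.round(1))
    d=least_squares(lambda p:(proj('scene',tf(q,[p[0],p[1],50]))-[349.4,287.1]).ravel(),[55,45]).x; print("red",d.round(1))
    # rim inner edge near the ball: groove far lip seen at tile (600,~322)?
    print("lip63",((proj('scene',tf(q,[(63,45,50),(85,45,50)]))-[303,202])*4+[400,0]).round())
```

```text
58 [55.  43.8]
59.5 [56.  44.2]
red [73.2 45.9]
lip63 [[592. 323.]
 [574. 359.]]
58 [55.8 42.8]
59.5 [56.8 43.2]
red [74. 45.]
lip63 [[594. 323.]
 [577. 358.]]
```

Call:
servo_tool(deltas="0 0 0 0.13 0.04 0.15 1.5; 0 0 0 0.13 0.03 0.15 1.5; 0 0 0 0.13 0 0.15 1.5; 0 0 0 0.13 0 0.15 1.5; 0 0 0 0.06 0 0.08 1.5; 0 0 0 0.06 0 0.08 1.5; 0 0 0 0 0 0 1.5")

```text
clock: 11.2
eef_pos: [573.0, 85.4, 115.7]
eef_rot: [-180.0, 40.0, 177.1]
ft_force: [-0.3, 0.2, -1.2]
grip_width: 19.0
gripper_force: 78.5
```

```bash
python3 -c "
from h import *
from plant import read_state
plan([56,45,48]); print(read_state()['ft_force'])"
```

```text
tip in press [55.  44.9 48.3]
shift tool cm [-0.06  0.01  0.09]
[-0.28217762  0.15779145 -1.18073232]
```

Call:
servo_tool(deltas="0 0 0 0.02 0 0.07 1.5; 0 0 0 0.03 0 0.05 1.5; 0 0 0 0.03 0 0.04 1.5; 0 0 0 0 0 0 1.5; 0 0 0 0 0 0 1.5")

```text
clock: 11.62
eef_pos: [574.0, 85.4, 114.8]
eef_rot: [180.0, 40.1, 177.0]
ft_force: [-0.9, 0.7, 3.1]
grip_width: 19.3
gripper_force: 79.3
```

```bash
python3 -c "
from h import *
from plant import read_state
plan([56,45,48]); print(read_state()['ft_force'])"
```

```text
tip in press [56.1 45.  47.5]
shift tool cm [-0.03 -0.   -0.04]
[-0.90999003  0.66006919  3.08671841]
```

The ball is on the groove floor: 4 N of contact, tip at press (56.1, 45.0, 47.5). Start tracing.

Call:
servo_tool(deltas="0 0 0 0 -0.15 0 1.5; 0 0 0 0 -0.25 0 1.5; 0 0 0 0 -0.25 0 1.5; 0 0 0 0 -0.25 0 1.5; 0 0 0 0 -0.25 0 1.5; 0 0 0 0 -0.25 0 1.5; 0 0 0 0 -0.25 0 1.5; 0 0 0 0 -0.25 0 1.5; 0 0 0 0 -0.25 0 1.5; 0 0 0 0 -0.25 0 1.5")

```text
clock: 12.45
eef_pos: [572.6, 61.4, 114.6]
eef_rot: [180.0, 40.0, 177.0]
ft_force: [-0.1, 5.6, 5.6]
grip_width: 19.5
gripper_force: 79.0
```

```bash
python3 -c "
from h import *
from plant import read_state
plan([56,20,48]); print(read_state()['ft_force'])"
```

```text
tip in press [55.9 21.  47.2]
shift tool cm [-0.05 -0.1  -0.05]
[-0.12291621  5.55661146  5.5725781 ]
```

Call:
servo_tool(deltas="0 0 0 0 -0.25 0 1.5; 0 0 0 0 -0.25 0 1.5; 0 0 0 0 -0.25 0 1.5; 0 0 0 0 -0.25 0 1.5; 0 0 0 0 -0.25 0 1.5; 0 0 0 0 -0.25 0 1.5; 0 0 0 0 -0.25 0 1.5; 0 0 0 0 -0.25 0 1.5; 0 0 0 0 -0.25 0 1.5; 0 0 0 0 -0.25 0 1.5")

```text
clock: 13.28
eef_pos: [571.2, 36.4, 114.6]
eef_rot: [180.0, 40.0, 177.0]
ft_force: [0.3, 5.9, 4.9]
grip_width: 19.4
gripper_force: 79.0
```

```bash
python3 -c "
from h import *
from plant import read_state
plan([56,-5,48]); print(read_state()['ft_force'])"
```

```text
tip in press [55.8 -4.  47.2]
shift tool cm [-0.06 -0.1  -0.05]
[0.27686806 5.92581768 4.91540465]
```

Call:
servo_tool(deltas="0 0 0 0 -0.25 0 1.5; 0 0 0 0 -0.25 0 1.5; 0 0 0 0 -0.25 0 1.5; 0 0 0 0 -0.25 0 1.5; 0 0 0 0 -0.25 0 1.5; 0 0 0 0 -0.25 0 1.5; 0 0 0 0 -0.25 0 1.5; 0 0 0 0 -0.25 0 1.5; 0 0 0 0 -0.25 0 1.5; 0 0 0 0 -0.25 0 1.5")

```text
clock: 14.12
eef_pos: [569.9, 11.6, 114.6]
eef_rot: [180.0, 40.0, 177.0]
ft_force: [0.5, 5.2, 6.1]
grip_width: 19.4
gripper_force: 79.1
```

Call:
servo_tool(deltas="0 0 0 0 -0.25 0 1.5; 0 0 0 0 -0.25 0 1.5; 0 0 0 0 -0.25 0 1.5; 0 0 0 0 -0.25 0 1.5; 0 0 0 0 -0.25 0 1.5; 0 0 0 0 -0.25 0 1.5; 0 0 0 0 -0.25 0 1.5; 0 0 0 0 -0.25 0 1.5")

```text
clock: 14.78
eef_pos: [568.9, -8.4, 114.6]
eef_rot: [180.0, 40.0, 177.0]
ft_force: [0.1, 5.9, 6.3]
grip_width: 19.5
gripper_force: 79.1
```

```bash
python3 -c "
from h import *
from plant import read_state
plan([56,-55,48]); print(read_state()['ft_force'])"
```

```text
tip in press [ 55.8 -48.9  47.2]
shift tool cm [-0.07 -0.61 -0.05]
[0.08038943 5.89639539 6.29083522]
```

Call:
servo_tool(deltas="0 0 0 0 -0.25 0 1.5; 0 0 0 0 -0.25 0 1.5; 0 0 0 0 -0.1 0 1.5; 0 0 0 0 0 0 1.5; 0 0 0 0 0 0 1.5")

```text
clock: 15.2
eef_pos: [568.5, -15.0, 114.5]
eef_rot: [-180.0, 40.0, 177.0]
ft_force: [-0.6, 2.2, 5.5]
grip_width: 18.9
gripper_force: 79.3
```

```bash
python3 -c "
from h import *
from plant import read_state
st=read_state();plan([30,-55.3,48]); print(st['ft_force'],st['wrist_torque'])
r=rpy(st['eef_rot']).as_matrix().T; c,s=np.cos(Q[2]),np.sin(Q[2]); print((r@[c,s,0]).round(3))"
```

```text
tip in press [ 55.7 -55.6  47.2]
shift tool cm [ 1.92  0.03 -1.72]
[-0.57871623  2.16902339  5.45339306] [ 0.53658392 -0.69023106  0.45361433]
[-0.766  0.001  0.643]
```

Call:
servo_tool(deltas="0 0 0 0.12 0.02 -0.1 1.5; 0 0 0 0.19 0 -0.16 1.5; 0 0 0 0.19 0 -0.16 1.5; 0 0 0 0.19 0 -0.16 1.5; 0 0 0 0.19 0 -0.16 1.5; 0 0 0 0.19 0 -0.16 1.5; 0 0 0 0.19 0 -0.16 1.5; 0 0 0 0.19 0 -0.16 1.5; 0 0 0 0.19 0 -0.16 1.5; 0 0 0 0.19 0 -0.16 1.5")

```text
clock: 16.03
eef_pos: [544.3, -13.0, 114.5]
eef_rot: [-180.0, 40.0, 177.0]
ft_force: [3.8, -0.1, 3.7]
grip_width: 18.9
gripper_force: 78.7
```

```bash
python3 -c "
from h import *
from plant import read_state
st=read_state();plan([30,-55.3,48]); print(st['ft_force'],st['wrist_torque'])"
```

```text
tip in press [ 31.5 -54.8  47. ]
shift tool cm [ 0.05 -0.05 -0.17]
[ 3.7731883  -0.12126233  3.71052113] [-0.07597192 -1.09491606  0.02517304]
```

Call:
servo_tool(deltas="0 0 0 0.19 0 -0.16 1.5; 0 0 0 0.19 0 -0.16 1.5; 0 0 0 0.19 0 -0.16 1.5; 0 0 0 0.19 0 -0.16 1.5; 0 0 0 0.19 0 -0.16 1.5; 0 0 0 0.19 0 -0.16 1.5; 0 0 0 0.19 0 -0.16 1.5; 0 0 0 0.19 0 -0.16 1.5; 0 0 0 0.19 0 -0.16 1.5; 0 0 0 0.19 0 -0.16 1.5")

```text
clock: 16.87
eef_pos: [519.4, -11.8, 114.4]
eef_rot: [-180.0, 40.0, 177.0]
ft_force: [3.6, 0.4, 3.9]
grip_width: 19.1
gripper_force: 78.7
```

```bash
python3 -c "
from h import *
from plant import read_state
st=read_state();plan([5,-55.3,48]); print(st['ft_force'],st['wrist_torque'])"
```

```text
tip in press [  6.5 -54.9  47. ]
shift tool cm [ 0.05 -0.04 -0.18]
[3.58865656 0.42765385 3.9474292 ] [-1.06430265e-01 -1.16104008e+00  7.43792831e-04]
```

Call:
servo_tool(deltas="0 0 0 0.19 0 -0.16 1.5; 0 0 0 0.19 0 -0.16 1.5; 0 0 0 0.19 0 -0.16 1.5; 0 0 0 0.19 0 -0.16 1.5; 0 0 0 0.19 0 -0.16 1.5; 0 0 0 0.19 0 -0.16 1.5; 0 0 0 0.19 0 -0.16 1.5; 0 0 0 0.19 0 -0.16 1.5; 0 0 0 0.19 0 -0.16 1.5; 0 0 0 0.19 0 -0.16 1.5")

```text
clock: 17.7
eef_pos: [494.6, -10.5, 114.4]
eef_rot: [-180.0, 40.0, 177.0]
ft_force: [3.2, -0.4, 4.4]
grip_width: 19.1
gripper_force: 78.7
```

Call:
servo_tool(deltas="0 0 0 0.15 0 -0.13 1.5; 0 0 0 0 0 0 1.5; 0 0 0 0 0 0 1.5")

```text
clock: 17.95
eef_pos: [492.1, -10.3, 114.3]
eef_rot: [-180.0, 40.0, 177.0]
ft_force: [-6.7, 0.3, 13.7]
grip_width: 19.2
gripper_force: 80.3
```

Run:
```python
from h import *
from plant import read_state,cams
plan([-20,-55.3,48]); st=read_state(); t=st["eef_pos"]+rpy(st["eef_rot"]).apply([0,0,88])
im=cams.snapshot("side")["image"][:,:,::-1]; x,y=np.round(proj("side",t)[0]).astype(int); print(proj("side",t)[0],x-50,y-50)
cv2.imwrite("pics/end.png",cv2.resize(im[y-50:y+50,x-50:x+50],None,fx=5,fy=5,interpolation=cv2.INTER_CUBIC))
```

```text
tip in press [-20.9 -54.8  46.8]
shift tool cm [-0.15 -0.05 -0.03]
[308.82093662 277.51907443] 259 228
```

View pics/end.png

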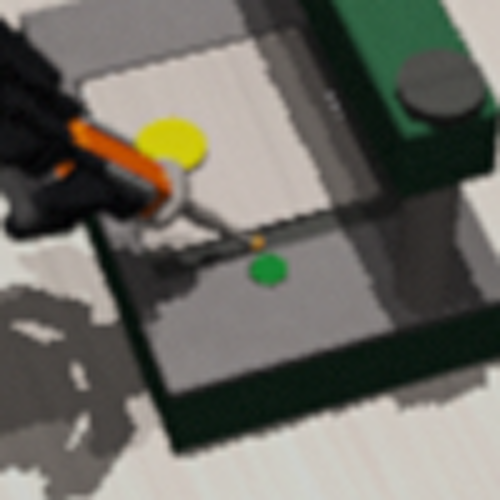

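The ball is at (258,242) in the crop, in the groove beside the green dot at (268,269). Lift slowly and go back to the stand.

Call:
servo_tool(deltas="0 0 0 -0.1 0 -0.12 1.5; 0 0 0 -0.13 0 -0.15 1.5; 0 0 0 -0.13 0 -0.15 1.5; 0 0 0 -0.13 0 -0.15 1.5; 0 0 0 -0.13 0 -0.15 1.5; 0 0 0 -0.2 0 -0.23 1.5; 0 0 0 -0.4 0 -0.46 1.5; 0 0 0 -0.77 0 -0.92 1.5; 0 0 0 -0.9 0 -1.07 1.5; 0 0 0 -0.9 0 -1.07 1.5")

```text
clock: 18.83
eef_pos: [492.6, -10.4, 173.2]
eef_rot: [-180.0, 39.9, 177.0]
ft_force: [-0.1, -0.3, -1.3]
grip_width: 19.4
gripper_force: 78.5
```

Call:
servo_tool(deltas="0 0 0 -0.9 0 -1.07 1.5; 0 0 0 -0.9 0 -1.07 1.5; 0 0 0 -0.9 0 -1.07 1.5; 0 0 0 -0.9 0 -1.07 1.5; 0 0.1 0 0 0 0 1.5; 0 0.1 0 0 0 0 1.5; 0 0.1 0 0 0 0 1.5; 0 0.1 0 0 0 0 1.5; 0 0.1 0 0 0 0 1.5; 0 0.1 0 0 0 0 1.5")

```text
clock: 19.67
eef_pos: [493.3, -10.4, 230.1]
eef_rot: [180.0, 5.4, 177.0]
ft_force: [1.2, -0.1, -1.1]
grip_width: 19.0
gripper_force: 78.4
```

Call:
servo_tool(deltas="0 0.098 0 0 0 0 1.5; 0 0 -0.107 0 0 0 1.5; 0 0 -0.107 0 0 0 1.5; 0 0 -0.108 0 0 0 1.5; 0 0 0 0 0 0 1.5")

```text
clock: 20.08
eef_pos: [493.4, -10.4, 228.6]
eef_rot: [180.0, -0.1, -164.2]
ft_force: [-0.6, -0.1, -1.8]
grip_width: 19.3
gripper_force: 78.4
```

Run:
```python
from h import *
from plant import read_state
st=read_state(); print(st["eef_pos"],st["eef_rot"],st["joints"].round(1),rpy(st["eef_rot"]).inv().apply(np.array([485.7,294.3,208])-st["eef_pos"])/10)
```

```text
[493.36836925 -10.42839379 228.61743818] [ 1.79986739e+02 -5.96300299e-02 -1.64243872e+02] [ -1.2  10.7  -5.1  74.3  -0.  -17. ] [-7.53881588 29.53561227  2.06073516]
```

Call:
servo_tool(deltas="0 0 0 -0.25 1 0 1.5; 0 0 0 -0.5 2 0 1.5; 0 0 0 -0.5 2 0 1.5; 0 0 0 -0.5 2 0 1.5; 0 0 0 -0.5 2 0 1.5; 0 0 0 -0.5 2 0 1.5; 0 0 0 -0.5 2 0 1.5; 0 0 0 -0.5 2 0 1.5; 0 0 0 -0.5 2 0 1.5; 0 0 0 -0.5 2 0 1.5")

```text
clock: 20.92
eef_pos: [487.8, 187.0, 229.3]
eef_rot: [180.0, 0.0, -164.7]
ft_force: [0.7, -0.1, -1.0]
grip_width: 19.3
gripper_force: 78.4
```

Call:
servo_tool(deltas="0 0 0 -0.5 2 0 1.5; 0 0 0 -0.5 2 0 1.5; 0 0 0 -0.5 2 0 1.5; 0 0 0 -0.5 2 0 1.5; 0 0 0 -0.5 2 0 1.5; 0 0 0 -0.2 0.5 0.5 1.5; 0 0 0 0 0 0.5 1.5; 0 0 0 0 0 0.5 1.5; 0 0 0 0 0 0 1.5; 0 0 0 0 0 0 1.5")

```text
clock: 21.75
eef_pos: [486.0, 292.8, 213.6]
eef_rot: [-180.0, -0.1, -164.6]
ft_force: [-0.2, 0.4, -1.3]
grip_width: 19.3
gripper_force: 78.5
```

Run:
```python
from h import *
from plant import read_state,cams
st=read_state(); print(st["eef_pos"],st["eef_rot"],st["ft_force"])
print(rpy(st["eef_rot"]).inv().apply(np.array([485.7,294.3,108])-st["eef_pos"])/10)
t=st["eef_pos"]-[0,0,88]; tiles=[]
for n in("side","scene"):
    im=cams.snapshot(n)["image"][:,:,::-1]; p=proj(n,t)[0]; x,y=np.round(p).astype(int); print(n,p,(x-50,y-75),proj(n,[485.7,294.3,90])[0]); tiles.append(cv2.resize(im[y-75:y+75,x-50:x+50],None,fx=4,fy=4,interpolation=cv2.INTER_CUBIC))
cv2.imwrite("pics/tip3.png",np.hstack(tiles))
```

```text
[486.00401528 292.75077776 213.6326894 ] [-1.79971522e+02 -5.81366262e-02 -1.64612301e+02] [-0.21321273  0.37016218 -1.26992057]
[-0.02251505  0.16268603 10.56317197]
side [241.85641837 180.56064449] (np.int64(192), np.int64(106)) [242.86985025 190.55798544]
scene [485.72640905 229.90370773] (np.int64(436), np.int64(155)) [482.67122699 241.96548283]
```

View pics/tip3.png

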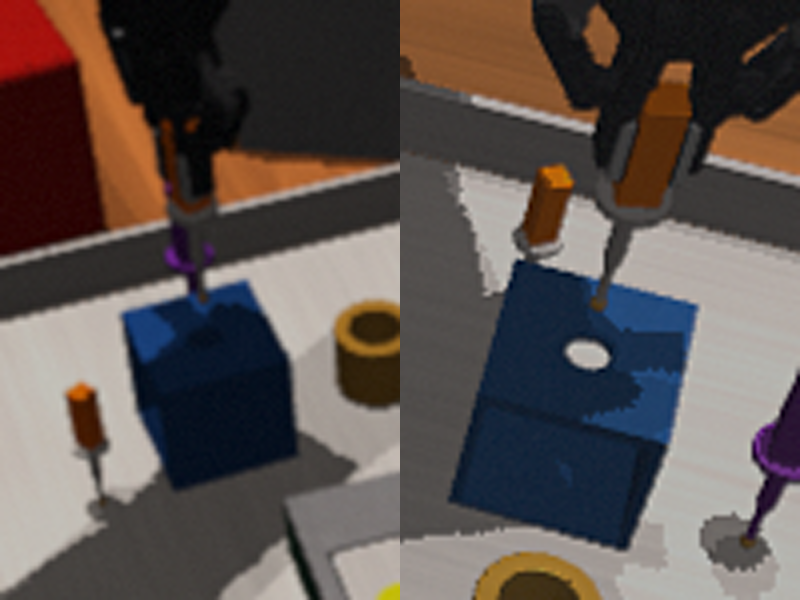

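In the scene tile, the ball is at (598,304) and the hole at (587,353). Both sit about 1 px below prediction, so they are aligned within about 1 mm. Insert.

Call:
servo_tool(deltas="0 0 0 0 0.15 0.6 1.5; 0 0 0 0 0 1.2 1.5; 0 0 0 0 0 1.2 1.5; 0 0 0 0 0 1.2 1.5; 0 0 0 0 0 1.2 1.5; 0 0 0 0 0 1.2 1.5; 0 0 0 0 0 1.2 1.5; 0 0 0 0 0 1.2 1.5; 0 0 0 0 0 0.8 1.5; 0 0 0 0 0 0.3 1.5")

```text
clock: 22.68
eef_pos: [485.4, 294.7, 111.6]
eef_rot: [-180.0, -0.1, -164.5]
ft_force: [-0.7, 0.6, -0.4]
grip_width: 19.2
gripper_force: 78.5
```

Call:
servo_tool(deltas="0 0 0 0 0 0.1 1.5; 0 0 0 0 0 0.1 1.5; 0 0 0 0 0 0.05 1.5; 0 0 0 0 0 0 1.5")

```text
clock: 23.02
eef_pos: [486.2, 295.4, 110.9]
eef_rot: [180.0, 0.0, -164.5]
ft_force: [0.0, 0.1, -1.2]
grip_width: 18.8
gripper_force: 78.5
```

Call:
servo_tool(deltas="0 0 0 0 0 0.08 1.5; 0 0 0 0 0 0.08 1.5; 0 0 0 0 0 0.05 1.5; 0 0 0 0 0 0 1.5; 0 0 0 0 0 0 1.5")

```text
clock: 23.43
eef_pos: [486.2, 295.4, 109.2]
eef_rot: [180.0, 0.1, -164.5]
ft_force: [-1.6, -0.8, 5.4]
grip_width: 19.0
gripper_force: 79.6
```

Collar contact at 5 N, at the same height as the grasp. Release gradually and back away.

Call:
servo_tool(deltas="0 0 0 0 0 0 2.2; 0 0 0 0 0 0 2.6; 0 0 0 0 0 0 3.2; 0 0 0 0 0 0 4; 0 0 0 0 0 0 5; 0 0 0 0 0 0 5; 0 0 0 0 0 0 5; 0 0 0 0 0 0 5")

```text
clock: 24.1
eef_pos: [485.9, 295.2, 108.3]
eef_rot: [-180.0, -0.0, -164.5]
ft_force: [-0.0, 1.5, -0.6]
grip_width: 50.1
gripper_force: 0.0
```

Call:
servo_tool(deltas="0 0 0 0 0 -0.5 5; 0 0 0 0 0 -1 5; 0 0 0 0 0 -1.5 5; 0 0 0 0 0 -2 5; 0 0 0 0 0 -2 5; 0 0 0 0 0 -2 5; 0 0 0 0 0 -2 5; 0 0 0 0 0 -1 5; 0 0 0 0 0 0 5; 0 0 0 0 0 0 5")

```text
clock: 24.93
eef_pos: [486.1, 295.3, 228.6]
eef_rot: [180.0, 0.0, -164.5]
ft_force: [-0.2, 0.5, -0.6]
grip_width: 49.6
gripper_force: 0.0
```

Run:
```python
from h import *
from plant import read_state,cams
st=read_state(); print(st["eef_pos"],st["clock"],st["grip_width"])
tiles=[]
for n in("side","scene"):
    im=cams.snapshot(n)["image"][:,:,::-1]; x,y=np.round(proj(n,[486,294,110])[0]).astype(int); tiles.append(cv2.resize(im[y-75:y+75,x-50:x+50],None,fx=4,fy=4,interpolation=cv2.INTER_CUBIC))
cv2.imwrite("pics/fin.png",np.hstack(tiles))
```

```text
[486.07570732 295.33088078 228.58118516] 24.9333 49.60977838463403
```

View pics/fin.png

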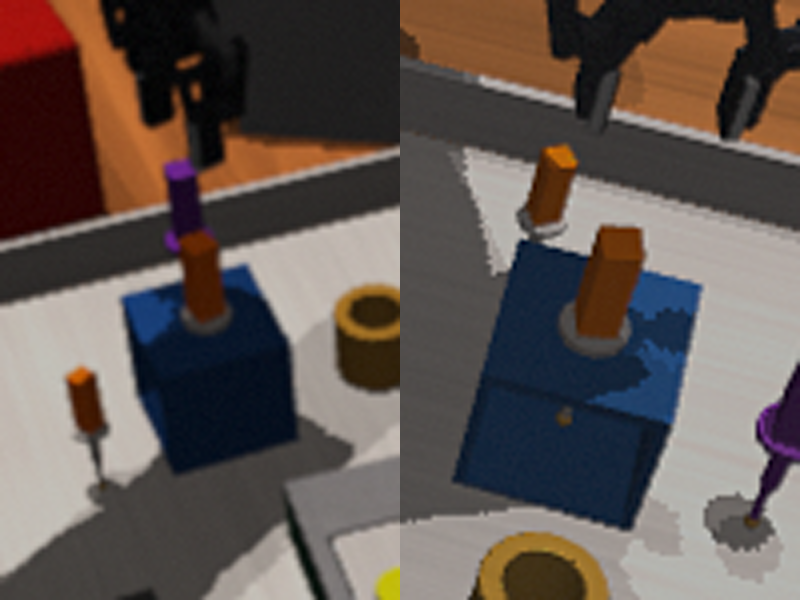

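The stylus hangs upright in the hole, with its collar flat at (596,330) in the scene tile, and the gripper is clear. Hand in.

```bash
python3 -c "
from plant import ticket
print(ticket.close_job())"
```

```text
the job is handed in; nothing more can be done
None
```

I pressed the plate home, traced the groove from the red dot round the corner to the green dot, hung the stylus back in its stand and handed the job in at about 25 s; the hand-in returned no verdict.

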